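# Set the wax dosing valve two turns open

### The job

Set the flow of the wax dosing unit: lift the loose dust cover off its valve and stand it rim down on the cork mat, then crank the handwheel clockwise by its revolving handle until the valve stops on its seat, and from there back it off anticlockwise by exactly two full turns. Finish at that setting with the handle still held in the gripper and the wheel still; do not let go. Leave the glass under the spout and the other things on the bench where they are.

Things in the scene. Friction and masses are not known exactly. Their poses are not given: they have to be found in the camera images.
- cover_knob (a point): centre of the black knob on top of the loose dust cover, for grasping: knob round, 26 mm across, from 21 mm below to 13 mm above this point, narrowing to 20 mm near its foot. The cover's rim is 111 mm below this point
- cover: loose dust cover, an aluminium bell open below: 111 mm across, 90 mm high without its knob (124 mm with it), about 160 g; origin at the centre of its rim (underside), z up. At the start it stands unfastened over the handwheel on the unit's round drip plate; it must rise straight up 95 mm or more to clear the handle inside (about 4 mm play all round)
- cork_mat: round cork mat, 150 mm across, 6 mm thick, fixed on the bench either to the left or to the right of the unit; origin at the centre of its underside on the bench
- dosing_unit: bench-top wax dosing unit, fixed; base plate 290 x 130 mm, x from -98 to 192 mm. Origin on the bench under the valve axis; x points from the spout (front, at -64 mm) to the tank (behind). Tank 122 mm across, centre at x = 128 mm, top of its lid handle at 155 mm. Drip plate 120 mm across, top at 120 mm
- valve_axis (a point): point of the dosing unit on the vertical axis of the valve, 184 mm above the bench, at the height of handle_mid; axes as the dosing unit's
- wheel (a joint): angle of the handwheel (rad): 0 with the valve shut on its seat (hard stop), growing anticlockwise seen from above (opening), 6.283 a turn, hard stop at 31.4. It stays where it is left; turning takes about 2 to 3 N at the handle. At the start less than one turn open. At angle a the handle stands at angle a, anticlockwise from above, from the x axis of valve_axis
- handle_mid (a point): middle of the black crank handle that stands upright on the rim of the handwheel, 38 mm from the valve axis; handle round, 19 mm across, from 27 mm below to 19 mm above this point; wheel rim and boss below that. It spins freely about its own upright axis, so the gripper can lead it round in a circle without turning itself
- crank_handle: the same handle; origin at its foot on the wheel rim, its z axis up
- candle_glass: bystander: small clear candle glass, 60 mm across, 34 mm high, loose on the unit's base plate under the spout, in front of the valve; origin at the centre of its underside
- tealight_a: bystander: tealight, 38 mm across, 24 mm high, loose on a slate block (90 x 160 x 22 mm) that stands on the side of the unit away from the mat; origin at its underside
- tealight_b: bystander: second tealight on the same slate block
- pouring_jug: bystander: small steel jug, 67 x 110 mm, 88 mm high, on the bench at the right behind; origin at its underside
- wick_spool: bystander: wooden wick spool, 60 mm across, 68 mm high, at the right edge; origin at its underside

How it is judged:
On the way, in this order (a step that is already met when the one before it is completed fails the run):
1. the dust cover stands rim down on the cork mat, released (horizontal distance between cover and cork_mat below 0.03 m and z of cover in the frame of cork_mat below 0.01 m and angle between cover's own z axis and vertical below 0.1 rad and contact force between the fingers and cover below 0.1 N), for 0.2 s.
2. the valve is cranked shut onto its seat (value of joint wheel below 0.1 rad), for 0.1 s.
At the end, for the whole second after the job is handed in: the wheel stands two turns (12.57 rad, within 0.3 rad or 17 degrees) open from its seat and is still, the fingers hold the crank handle with more than 3 N of contact force, and the dust cover stands rim down on the cork mat, its centre within 30 mm of the mat's centre, untouched (all of step 1 and value of joint wheel between 12.266 and 12.866 rad and velocity of joint wheel between -0.1 and 0.1 rad/s and contact force between the fingers and crank_handle above 3 N and contact force between the arm and cover below 0.1 N); the arm keeps its last pose, push and grip.
It fails at once if the dust cover is tipped over (angle between cover's own z axis and vertical above 0.7 rad).
It fails at once if the glass under the spout is shifted by more than 20 mm (distance of candle_glass from where it was at the start of the episode above 0.02 m).
It fails at once if another thing on the bench is shifted by more than 30 mm (distance of any of tealight_a, tealight_b, pouring_jug, wick_spool from where it was at the start of the episode above 0.03 m).
It also fails if it takes over 72 s, if anything falls off the work surface, if the arm or the gripper's body presses on something with over 40 N, if the wrist force passes 120 N, or if a joint passes its speed limit or range.

### The arm

A 6-joint arm with a two-finger parallel gripper is mounted at the origin on a cart in front of the work surface, level with it; the furniture and walls round the work are solid. World frame = base frame: x ahead of the robot, y to its left, z up, the work surface at z = 0. Lengths are in m, angles in rad, forces in N, time in s.
With the tool pointing down it reaches from about 0.35 to 0.875 m from the base axis. Payload 4.2 kg.
Tool frame: the origin (TCP) lies midway between the tips of the shut fingers; the grasp point (between the pads) lies 19 mm behind it (manip.hold_point_z is the distance from the TCP to the grasp point, in m); z points along the fingers, y is the direction in which the jaws open and shut (so a half turn about z gives the same grasp; the last joint's range is limited). The gripper opens to 85 mm and grips with 20 to 120 N. Pads are 22 mm wide; open, the fingers measure 114 mm over their backs; the gripper's body (76 mm by 85 mm) begins 54 mm behind the grasp point. The pads swing forward as they close: fully open they stand 13 mm farther back than shut.
Start: joints at [1.515, 0.385, 0.008, 0, -1.194, -0.259], TCP at [0.193, 0.594, 0.231] pointing down, gripper open.
Joint ranges: [-3.14, 3.14], [-1.21, 2.06], [-1.07, 1.41], [-3.16, 2.05], [-2.99, -0.16], [-3.1, 3.1]. Speed limits (rad/s): [2.79, 2.79, 3.14, 3.14, 3.14, 3.14].

### API

Orientations are given as a 3x3 rotation matrix whose columns are the frame's x, y, z axes.
In Python, from workcell import manip gives the robot as it stands. The module is installed in compiled form; this text tells all that it offers.
- The arm moves only by the tool servo_tool, never from a script. Its argument "moves" is a list of rows, each a list of 3 entries, a list of its own where there are three numbers: the finger opening in mm, from 0 to 85.4, then the shift along the tool's x, y, z in mm, then the turn, a rotation vector about the tool's x, y, z in rad. In form: [[fingers, [tx, ty, tz], [ax, ay, az]], ...]. A call has 1 to 12 rows; each row is the pose to reach, as a shift and turn from the pose measured when the call began, along the tool's axes at that moment; what a row does not reach only later rows make up. A row lasts 1/10 s, in which the tool goes at most 50 mm and 8.59 degrees, less where a joint would pass 70% of its speed; a pose out of reach is approached as far as the arm can. A call with a gripper value outside its range is refused whole. The fingers move at their own pace and stop on an object; "force" is the grip in N (left out, the last holds). Time passes only in rows, so rows that repeat a pose let the fingers close. It gives the time, the measured TCP pose, the force and the opening at its end, in the units of the state.
- manip.get_obs(): the state, without advancing time (a new reading comes with each control period).
- manip.grab_frame(name): name is "side" or "top"; returns the picture (400x640x3 uint8, red, green, blue); there is no depth.
- manip.get_calibration(name): a dict with "fov_y" (degrees; the focal length in pixels is half the picture's height over the tangent of half this angle, whatever the lens; pixels are square), "cx", "cy" (the principal point, pixels), "dist_coeffs" ([k1, k2, p1, p2, k3] as OpenCV has them; the pictures are not rectified), "R" (3x3) and "t" (3): a world point X has camera coordinates R X + t. Camera axes: x right, y down, z forward; pixel columns grow to the right and rows downward; lengths in m; the calibration is good to about 2 mm. A picture is of the moment at which its call begins. get_calibration takes no time and is no camera call.
- manip.sign_off(): hands the job in, once; it reports no verdict.
The state is a dict: "time": time; "joint_pos": joint angles; "qvel": joint speeds; "joint_efforts": joint torques, N m; "position": TCP position; "eef_rot": TCP orientation; "ft_force": force on the tool from outside, world axes, zero at the start; "wrist_torque": the same for the moment, N m; "width": opening from 0.0 (shut) to 1.0 (fully open).
Only numpy, scipy, OpenCV 4.12 (cv2) and the standard library are available. Lean on these libraries where they do the work, as an engineer would, in place of code of your own. Each camera call takes 0.05 s, during which the arm holds its last target.

## Working session

There is one attempt and no reset: what is moved stays moved. The work goes in short steps, Python scripts to look and compute and a tool call to move; the robot and the scene stay as the last step left them, time stands still between calls to the robot, and variables do not carry over. Pictures are saved under pics/ and viewed, and the job is handed in when it is done.

Besides the shell and the picture viewer there is one more tool, called after "Request:" as name(argument=value, ...), one argument or row to a line, values as JSON. servo_tool: Moves the arm, as the interface text tells. Its arguments: {"type":"object","properties":{"moves":{"type":"array"},"force":{"type":"number"}},"required":["moves"]}

```bash
mkdir -p pics; python3 - <<'E'
from workcell import manip
import cv2
o=manip.get_obs(); print({k:o[k] for k in('time','position','eef_rot','width','ft_force')}, manip.hold_point_z)
for n in('side','top'):
    cv2.imwrite(f'pics/{n}0.png',manip.grab_frame(n)[:,:,::-1]); print(n,manip.get_calibration(n))
E
```

```text
{'time': 0.0, 'position': array([0.19329172, 0.59374399, 0.23020507]), 'eef_rot': array([[ 9.50821594e-01, -3.09738503e-01, -5.97390250e-04],
       [-3.09739065e-01, -9.50819194e-01, -2.13807731e-03],
       [ 9.42347487e-05,  2.21796517e-03, -9.99997536e-01]]), 'width': 1.0003622514135553, 'ft_force': array([ 0.52154227,  0.18546969, -0.10322512])} 0.0187
side {'fov_y': 44.21393873291574, 'cx': 325.2212708177466, 'cy': 189.7346788894165, 'dist_coeffs': array([-0.06166337,  0.        ,  0.        ,  0.        ,  0.        ]), 'R': array([[ 0.99901347,  0.04347307,  0.00906547],
       [ 0.04174591, -0.84972582, -0.52556951],
       [-0.01514495,  0.52542947, -0.85070236]]), 't': array([-0.52172289,  0.17316425,  1.20782874])}
top {'fov_y': 54.976587995375965, 'cx': 318.9187699687748, 'cy': 193.61491630045202, 'dist_coeffs': array([-0.09323442,  0.        ,  0.        ,  0.        ,  0.        ]), 'R': array([[-0.01440081, -0.99989029,  0.00346819],
       [-0.97939109,  0.01340656, -0.20152758],
       [ 0.20145897, -0.00629887, -0.9794767 ]]), 't': array([0.12966136, 0.5535106 , 1.03275852])}
```

View pics/side0.png

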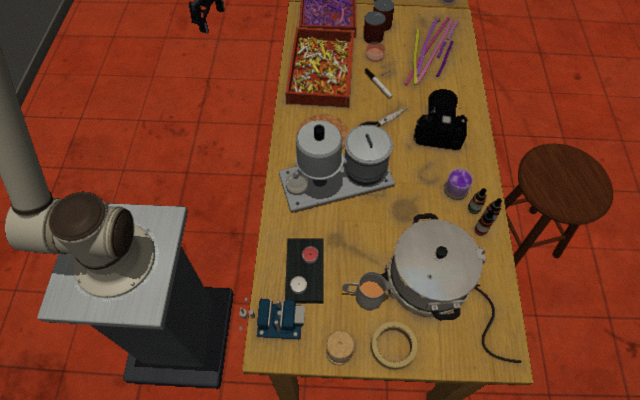

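View pics/top0.png

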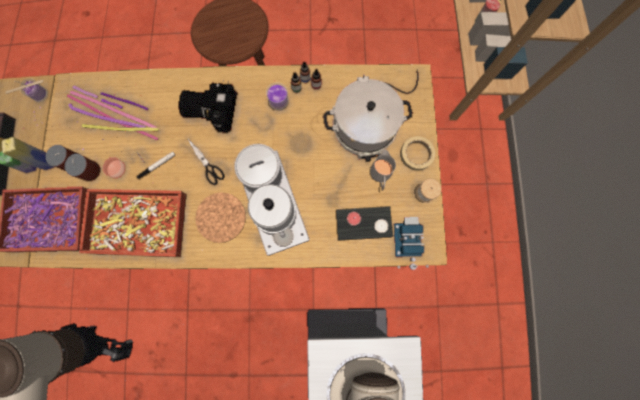

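Side view: knob (319,132), cover, tank (368,150), base plate; the mat is mostly hidden behind the cover. Top view: knob (268,204), mat (221,217), tank (262,165). Zooming in to measure.

```bash
cat > h.py <<'E'
import numpy as np, cv2
from workcell import manip
def cal(n):
    c=manip.get_calibration(n); f=200/np.tan(np.radians(c['fov_y']/2))
    K=np.array([[f,0,c['cx']],[0,f,c['cy']],[0,0,1]]); return K,c['dist_coeffs'],c['R'],c['t']
def rays(n,p):
    K,d,R,t=cal(n); u=cv2.undistortPoints(np.array(p,float).reshape(-1,1,2),K,d).reshape(-1,2)
    v=np.c_[u,np.ones(len(u))]@R; return -R.T@t, v/np.linalg.norm(v,axis=1)[:,None]
def onplane(n,p,z):
    C,v=rays(n,p); return C+v*((z-C[2])/v[:,2])[:,None]
def tri(ps,pt):
    C1,v1=rays('side',[ps]);C2,v2=rays('top',[pt]); A=np.c_[v1[0],-v2[0]]
    s=np.linalg.lstsq(A,C2-C1,rcond=None)[0]; a=C1+s[0]*v1[0];b=C2+s[1]*v2[0]; return (a+b)/2,np.linalg.norm(a-b)*1e3
def proj(n,X):
    K,d,R,t=cal(n); return cv2.projectPoints(np.array(X,float).reshape(-1,1,3),cv2.Rodrigues(R)[0],t,K,d)[0].reshape(-1,2)
def crop(fn,out,x0,x1,y0,y1,s):
    im=cv2.imread(fn)[y0:y1,x0:x1]; cv2.imwrite(out,cv2.resize(im,None,fx=s,fy=s,interpolation=cv2.INTER_CUBIC))
E
python3 - <<'E'
from h import *
crop('pics/side0.png','pics/s0c.png',270,400,100,220,5)
crop('pics/top0.png','pics/t0c.png',185,325,135,260,5)
for n,(x0,x1,y0,y1) in dict(side=(300,340,115,150),top=(250,290,190,225)).items():
    im=cv2.imread(f'pics/{n}0.png'); g=im.max(2)
    m=np.zeros_like(g); m[y0:y1,x0:x1]=(g[y0:y1,x0:x1]<60)
    k,l,st,c=cv2.connectedComponentsWithStats(m)
    for i in range(1,k): 
        if st[i,4]>8: print(n,st[i],c[i])
im=cv2.imread('pics/top0.png'); hsv=cv2.cvtColor(im,cv2.COLOR_BGR2HSV)
print(hsv[217,221],hsv[205,205],hsv[180,215],hsv[245,220])
E
```

```text
side [314 125  10  16 141] [318.58865248 132.45390071]
top [264 200   9   9  63] [268.20634921 203.9047619 ]
[ 12 123 184] [ 12 123 213] [16 98 73] [ 17 126 217]
```

View pics/s0c.png

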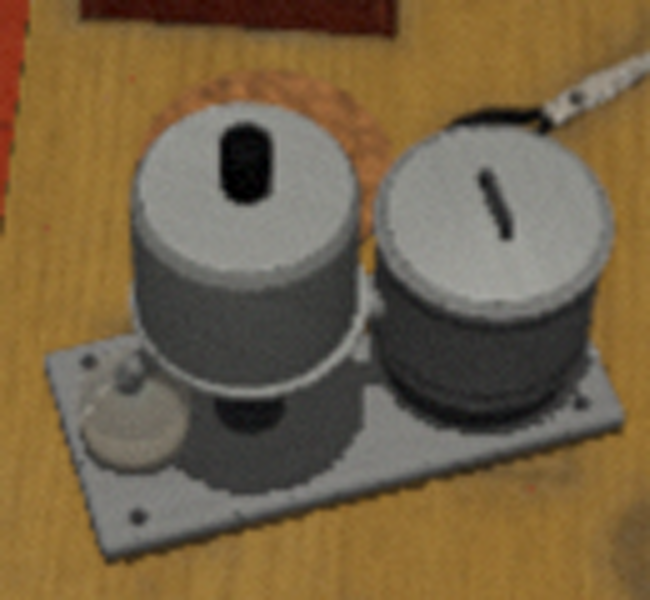

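View pics/t0c.png

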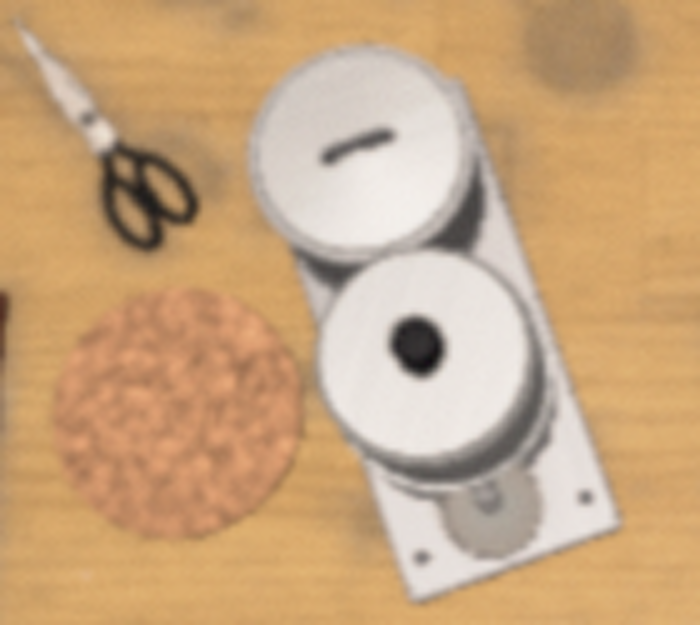

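```bash
python3 - <<'E'
from h import *
np.set_printoptions(precision=4,suppress=True)
print('knob top z.244',onplane('top',[[268.2,203.9]],.244), 'side z.227',onplane('side',[[318.59,132.45]],.227), tri((318.59,132.0),(268.2,203.9)))
im=cv2.imread('pics/top0.png'); hsv=cv2.cvtColor(im,cv2.COLOR_BGR2HSV)
m=((hsv[...,0]<14)&(hsv[...,1]>70)).astype('u1')*255
m[:, :192]=0;m[:,248:]=0;m[:188]=0;m[247:]=0
m=cv2.morphologyEx(cv2.morphologyEx(m,cv2.MORPH_CLOSE,np.ones((5,5))),cv2.MORPH_OPEN,np.ones((5,5)))
c=max(cv2.findContours(m,0,2)[0],key=cv2.contourArea); e=cv2.fitEllipse(c); print(e)
mat=onplane('top',[e[0]],.006)[0]; P=onplane('top',c.reshape(-1,2),.006)[:,:2]
print('mat',mat,cv2.minEnclosingCircle(P.astype('f4')), 'side proj',proj('side',mat))
f=lambda L,ox,oy:[((x+.5)/5-.5+ox,(y+.5)/5-.5+oy) for x,y in L]
S=onplane('side',f([(48,358),(108,558),(622,422)],270,100),.006); T=onplane('top',f([(412,602),(620,525)],185,135),.006)
print(S,T); print([np.linalg.norm(S[0]-S[1]),np.linalg.norm(S[1]-S[2]),np.linalg.norm(T[0]-T[1])])
# tank handle
a=tri(f([(496,204)],270,100)[0],f([(358,146)],185,135)[0]); print('tankhandle',a)
E
```

```text
knob top z.244 [[0.4938 0.2413 0.244 ]] side z.227 [[0.4943 0.2432 0.227 ]] (array([0.4953, 0.2427, 0.2299]), np.float64(2.167200743133834))
((220.16241455078125, 217.17019653320312), (47.02091979980469, 49.227046966552734), 45.551429748535156)
mat [0.4987 0.4134 0.006 ] ((0.499726265668869, 0.413901686668396), 0.073476642370224) side proj [[323.324  133.8378]]
[[0.3843 0.2785 0.006 ]
 [0.427  0.1555 0.006 ]
 [0.6967 0.2525 0.006 ]] [[0.3871 0.2738 0.006 ]
 [0.4299 0.1534 0.006 ]]
[np.float64(0.130233540392604), np.float64(0.28659984247885684), np.float64(0.12774931413175)]
tankhandle (array([0.6176, 0.2861, 0.1497]), np.float64(1.7271124990236417))
```

```bash
cat >> h.py <<'E'
def d(p):
    o=manip.get_obs(); return np.round(o['eef_rot'].T@(np.array(p)-o['position'])*1e3,1)
E
python3 - <<'E'
from h import *
print(d([.494,.242,.30]),d([.494,.242,.215]))
E
```

```text
[394.8 241.5 -69.2] [394.8 241.3  15.8]
```

Request:
servo_tool(
  moves=[
    [85,[30,20,-50],[0,0,0]],
    [85,[70,43,-69],[0,0,0]],
    [85,[110,67,-69],[0,0,0]],
    [85,[150,92,-69],[0,0,0]],
    [85,[190,116,-69],[0,0,0]],
    [85,[230,141,-69],[0,0,0]],
    [85,[270,165,-69],[0,0,0]],
    [85,[310,190,-69],[0,0,0]],
    [85,[350,214,-69],[0,0,0]],
    [85,[380,232,-69],[0,0,0]],
    [85,[395,241,-69],[0,0,0]],
    [85,[395,241,-69],[0,0,0]],
  ],
  force=40,
)

```text
time: 1.3
position: [0.4952, 0.2405, 0.2991]
eef_rot: [[0.95, -0.313, -0.002], [-0.313, -0.95, -0.003], [-0.001, 0.003, -1.0]]
ft_force: [-0.6, 0.4, -0.4]
width: 0.993
```

```bash
python3 - <<'E'
from h import *
o=manip.get_obs();print(o['joint_pos'],o['eef_rot'])
print(d([.494,.242,.215]))
for n in('side','top'): cv2.imwrite(f'pics/{n}1.png',manip.grab_frame(n)[:,:,::-1])
crop('pics/side1.png','pics/s1c.png',250,410,60,220,4)
E
```

```text
[ 7.47153988e-01  2.17643361e-01 -5.98122778e-02  1.02504874e-03
 -1.29652211e+00  5.04687045e-01] [[ 9.49650482e-01 -3.13306872e-01 -1.66332734e-03]
 [-3.13310559e-01 -9.49646337e-01 -2.88574128e-03]
 [-6.75450139e-04  3.26158361e-03 -9.99994453e-01]]
[-1.6 -1.3 84.1]
```

View pics/s1c.png

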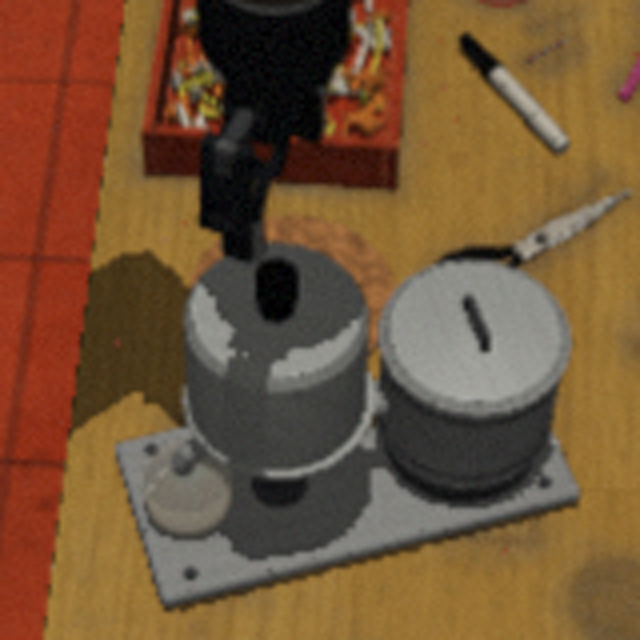

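```bash
python3 - <<'E'
from h import *
p=manip.get_obs()['position']; print(proj('side',p),(proj('side',p)-[250,60])*4+1.5, (proj('top',p)))
R=manip.get_obs()['eef_rot']
for s in(-1,1):
  q=p+R[:,1]*s*.0425-R[:,2]*.013; print((proj('side',q)-[250,60])*4,proj('top',q))
C,_=rays('side',[[300,200]]); print(C)
crop('pics/top1.png','pics/t1c.png',185,325,135,260,5)
E
```

```text
[[318.42617763 112.16085232]] [[275.20471052 210.14340929]] [[264.61355026 199.33010009]]
[[301.34874461 138.15570857]] [[245.24707848 192.44325319]]
[[244.86494994 249.71007518]] [[282.51185366 203.98631209]]
[ 0.5322718  -0.46480578  1.12324228]
```

View pics/t1c.png

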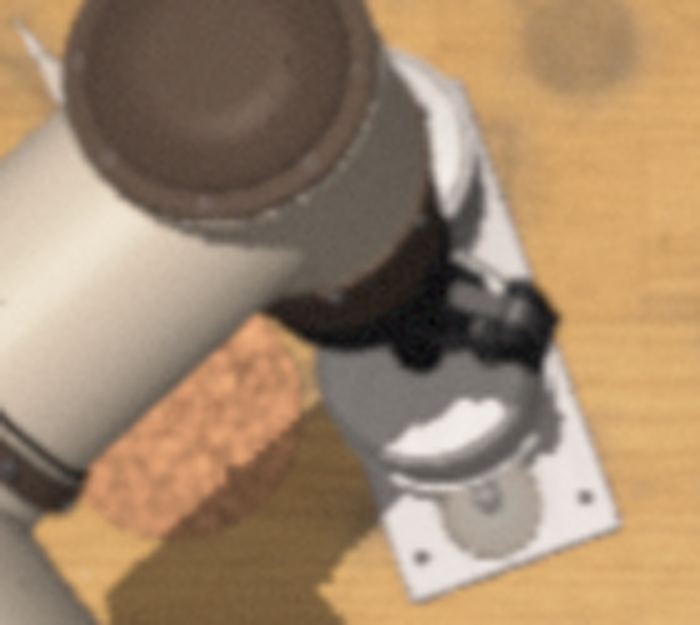

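Request:
servo_tool(
  moves=[
    [85,[-1.6,-1.3,30],[0,0,0]],
    [85,[-1.6,-1.3,55],[0,0,0]],
    [85,[-1.6,-1.3,72],[0,0,0]],
    [85,[-1.6,-1.3,82],[0,0,0]],
    [85,[-1.6,-1.3,82],[0,0,0]],
    [40,[-1.6,-1.3,82],[0,0,0]],
    [30,[-1.6,-1.3,82],[0,0,0]],
    [15,[-1.6,-1.3,82],[0,0,0]],
    [15,[-1.6,-1.3,82],[0,0,0]],
    [15,[-1.6,-1.3,82],[0,0,0]],
    [15,[-1.6,-1.3,82],[0,0,0]],
    [15,[-1.6,-1.3,82],[0,0,0]],
  ],
  force=40,
)

```text
time: 2.6
position: [0.4933, 0.2438, 0.2182]
eef_rot: [[0.951, -0.311, -0.0], [-0.311, -0.951, -0.002], [0.0, 0.002, -1.0]]
ft_force: [-1.0, -0.8, 4.7]
width: 0.287
```

Request:
servo_tool(
  moves=[
    [15,[0,0,-5],[0,0,0]],
    [15,[0,0,-15],[0,0,0]],
    [15,[0,0,-30],[0,0,0]],
    [15,[0,0,-45],[0,0,0]],
    [15,[0,0,-60],[0,0,0]],
    [15,[0,0,-75],[0,0,0]],
    [15,[0,0,-90],[0,0,0]],
    [15,[0,0,-105],[0,0,0]],
    [15,[0,0,-115],[0,0,0]],
    [15,[0,0,-118],[0,0,0]],
    [15,[0,0,-118],[0,0,0]],
  ],
)

```text
time: 3.7
position: [0.4932, 0.244, 0.3362]
eef_rot: [[0.951, -0.311, -0.0], [-0.311, -0.951, -0.001], [0.0, 0.001, -1.0]]
ft_force: [-0.9, -0.6, -1.4]
width: 0.287
```

```bash
python3 - <<'E'
from h import *
cv2.imwrite('pics/side2.png',manip.grab_frame('side')[:,:,::-1])
crop('pics/side2.png','pics/s2c.png',250,410,60,220,4)
z=manip.get_obs()['position'][2]
print(d([.4995,.4138,z]),d([.4995,.4138,.108]))
E
```

```text
[ -46.6 -163.5   -0.4] [ -46.5 -164.   227.2]
```

View pics/s2c.png

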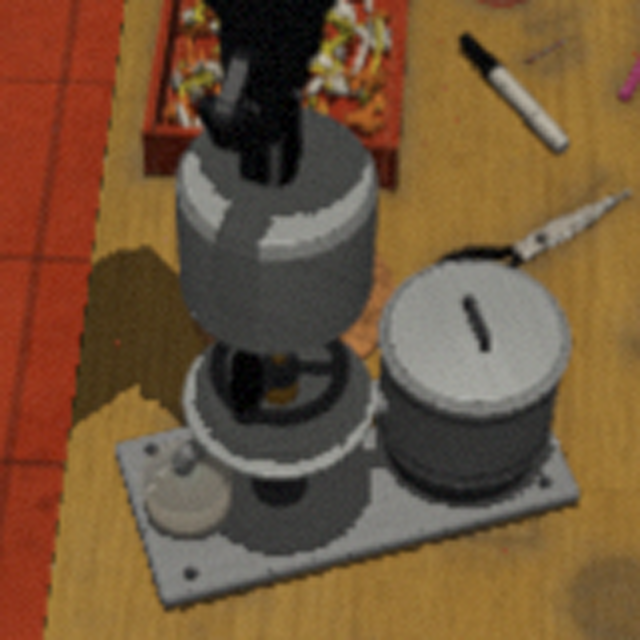

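Cover is lifted and clear; the handle shows at crop (248,385). Now carry to the mat.

Request:
servo_tool(
  moves=[
    [15,[-5,-18,0],[0,0,0]],
    [15,[-13,-45,0],[0,0,0]],
    [15,[-22,-78,0],[0,0,0]],
    [15,[-32,-112,0],[0,0,0]],
    [15,[-40,-142,20],[0,0,0]],
    [15,[-45,-158,50],[0,0,0]],
    [15,[-46.5,-164,85],[0,0,0]],
    [15,[-46.5,-164,120],[0,0,0]],
    [15,[-46.5,-164,155],[0,0,0]],
    [15,[-46.5,-164,185],[0,0,0]],
    [15,[-46.5,-164,205],[0,0,0]],
    [15,[-46.5,-164,210],[0,0,0]],
  ],
)

```text
time: 4.95
position: [0.4977, 0.4129, 0.1208]
eef_rot: [[0.95, -0.311, -0.007], [-0.311, -0.95, -0.008], [-0.004, 0.01, -1.0]]
ft_force: [0.1, -0.3, -0.8]
width: 0.284
```

```bash
python3 - <<'E'
from h import *
for n in('side','top'): cv2.imwrite(f'pics/{n}3.png',manip.grab_frame(n)[:,:,::-1])
crop('pics/side3.png','pics/s3c.png',250,410,60,220,4)
print(d([.4995,.4138,.104]))
E
```

```text
[ 0.5 -0.  19.9]
```

View pics/s3c.png

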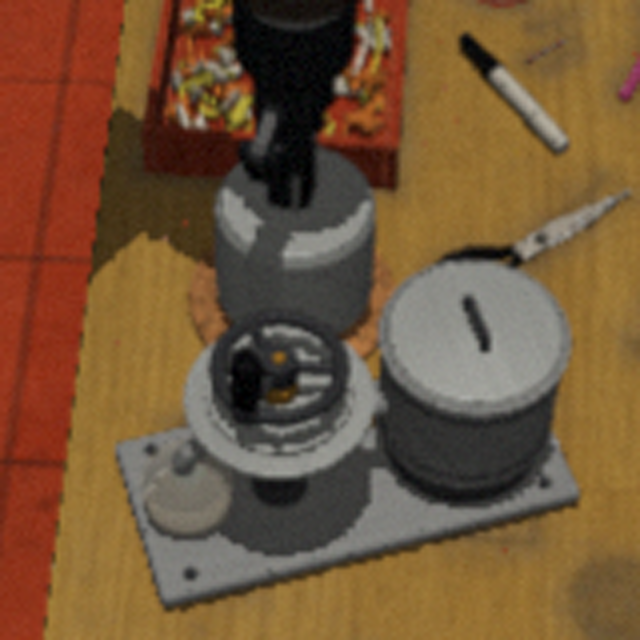

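View pics/top3.png

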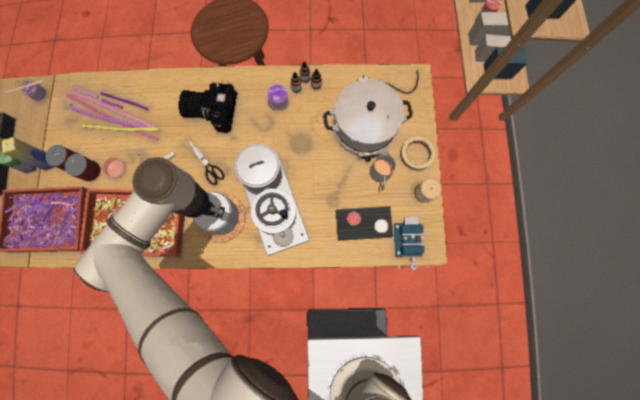

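The cover hangs centred over the mat in both views; wheel and handle now visible. Lower and release.

Request:
servo_tool(
  moves=[
    [15,[0.5,0,8],[0,0,0]],
    [15,[0.5,0,14],[0,0,0]],
    [15,[0.5,0,17],[0,0,0]],
    [15,[0.5,0,18.5],[0,0,0]],
    [15,[0.5,0,19],[0,0,0]],
    [15,[0.5,0,19],[0,0,0]],
  ],
)

```text
time: 5.65
position: [0.4997, 0.4138, 0.1051]
eef_rot: [[0.951, -0.31, -0.002], [-0.31, -0.951, -0.004], [-0.001, 0.004, -1.0]]
ft_force: [1.0, 0.1, -0.7]
width: 0.283
```

```bash
python3 - <<'E'
from h import *
crop('pics/top3.png','pics/t3c.png',235,315,180,260,8)
crop('pics/side3.png','pics/s3d.png',285,350,130,190,10)
print(manip.get_obs()['eef_rot'])
E
```

```text
[[ 0.95066159 -0.31022111 -0.00232257]
 [-0.31022814 -0.95065441 -0.00383335]
 [-0.00101878  0.00436474 -0.99998996]]
```

View pics/t3c.png

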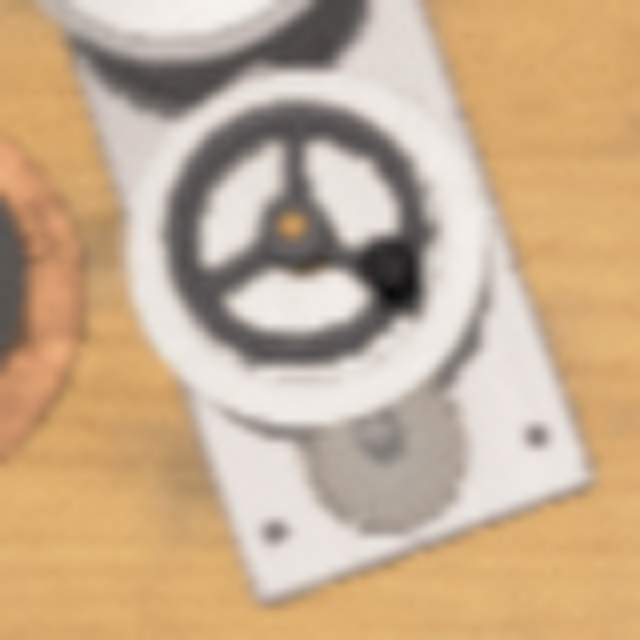

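View pics/s3d.png

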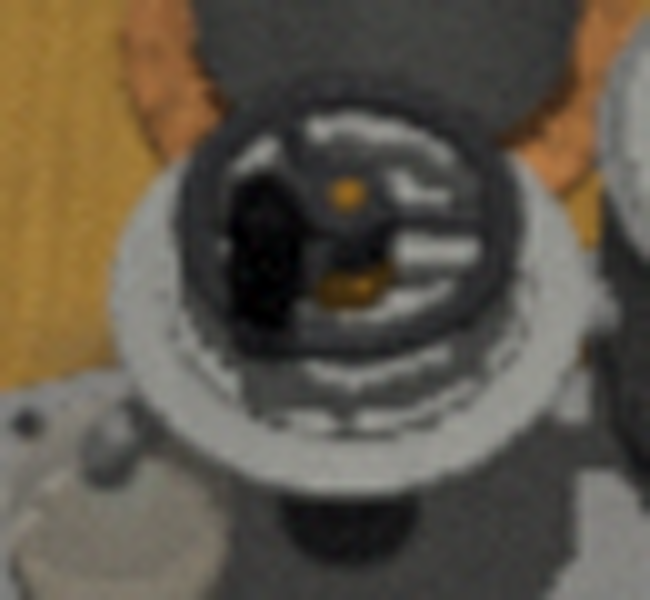

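Request:
servo_tool(
  moves=[
    [15,[0,0,1],[0,0,0]],
    [15,[0,0,1.5],[0,0,0]],
    [15,[0,0,1.5],[0,0,0]],
  ],
)

```text
time: 5.95
position: [0.4998, 0.4139, 0.1043]
eef_rot: [[0.951, -0.31, -0.002], [-0.31, -0.951, -0.004], [-0.001, 0.004, -1.0]]
ft_force: [-0.9, -1.4, 1.0]
width: 0.282
```

```bash
python3 - <<'E'
from h import *
# handle: side silhouette top/bottom, top view blob ; drip plate & hub
top=cv2.imread('pics/top3.png'); side=cv2.imread('pics/side3.png')
for n,im,(x0,x1,y0,y1) in(('top',top,(270,295,205,222)),('side',side,(300,320,140,168))):
    for th in(25,32,40):
        g=im.max(2); m=np.zeros_like(g); m[y0:y1,x0:x1]=g[y0:y1,x0:x1]<th
        k,l,st,c=cv2.connectedComponentsWithStats(m)
        print(n,th,[(st[i],c[i].round(2)) for i in range(1,k) if st[i,4]>8])
np.set_printoptions(precision=4,suppress=True)
f=lambda p,s,ox,oy:[(p[0]+.5)/s-.5+ox,(p[1]+.5)/s-.5+oy]
print('hub', tri(f((347,193),10,285,130),f((292,225),8,235,180)))
# drip plate outer ellipse from top extents (z=.12)
hb=f((292,225),8,235,180)
E
```

```text
top 25 []
top 32 []
top 40 [(array([282, 214,   5,   4,  14], dtype=int32), array([284.36, 215.57]))]
side 25 [(array([308, 148,   9,  18, 101], dtype=int32), array([311.11, 155.36]))]
side 32 [(array([307, 148,  11,  18, 128], dtype=int32), array([311.22, 155.95]))]
side 40 [(array([306, 147,  14,  19, 157], dtype=int32), array([311.62, 156.11]))]
hub (array([0.4971, 0.2437, 0.1638]), np.float64(2.8625267129857206))
```

Request:
servo_tool(
  moves=[
    [35,[0,0,0],[0,0,0]],
    [50,[0,0,0],[0,0,0]],
    [70,[0,0,0],[0,0,0]],
    [70,[0,0,0],[0,0,0]],
    [70,[0,0,0],[0,0,0]],
    [70,[0,0,-15],[0,0,0]],
    [70,[0,0,-40],[0,0,0]],
    [70,[0,0,-75],[0,0,0]],
    [70,[0,0,-110],[0,0,0]],
    [70,[0,0,-140],[0,0,0]],
    [70,[0,0,-150],[0,0,0]],
    [70,[0,0,-150],[0,0,0]],
  ],
)

```text
time: 7.15
position: [0.5004, 0.4149, 0.256]
eef_rot: [[0.951, -0.31, 0.0], [-0.31, -0.951, -0.001], [0.001, 0.0, -1.0]]
ft_force: [-0.2, 0.0, -0.3]
width: 0.822
```

```bash
python3 - <<'E'
from h import *
np.set_printoptions(precision=4,suppress=True)
for n in('side','top'): cv2.imwrite(f'pics/{n}4.png',manip.grab_frame(n)[:,:,::-1])
crop('pics/side4.png','pics/s4c.png',250,410,60,220,4)
side=cv2.imread('pics/side4.png'); g=side.max(2); m=np.zeros_like(g); m[110:138,308:335]=g[110:138,308:335]<45
k,l,st,c=cv2.connectedComponentsWithStats(m); print([(st[i],c[i]) for i in range(1,k) if st[i,4]>10])
# handle estimates
t=onplane('top',[[(395+.5)/8-.5+235,(264+.5)/8-.5+180]],.203)[0]; print('handle top view (top end z.203)',t)
print('top blob',onplane('top',[[284.1,213.5]],.195))
print('side silhouette mid z.180',onplane('side',[[311.4,155.7]],.180), 'expected knob-on-mat px',proj('side',[.4995,.4138,.113]))
for dz in(.157,.203): print(dz,proj('side',[t[0],t[1],dz]),proj('top',[t[0],t[1],dz]))
E
```

```text
[(array([320, 110,  10,   7,  50], dtype=int32), array([324.42, 112.34]))]
handle top view (top end z.203) [0.4794 0.2081 0.203 ]
top blob [[0.4784 0.2084 0.195 ]]
side silhouette mid z.180 [[0.4789 0.2102 0.18  ]] expected knob-on-mat px [[323.8443 109.0259]]
0.157 [[311.7045 162.0374]] [[285.4925 215.34  ]]
0.203 [[311.4226 150.6274]] [[283.9375 212.5625]]
```

View pics/s4c.png

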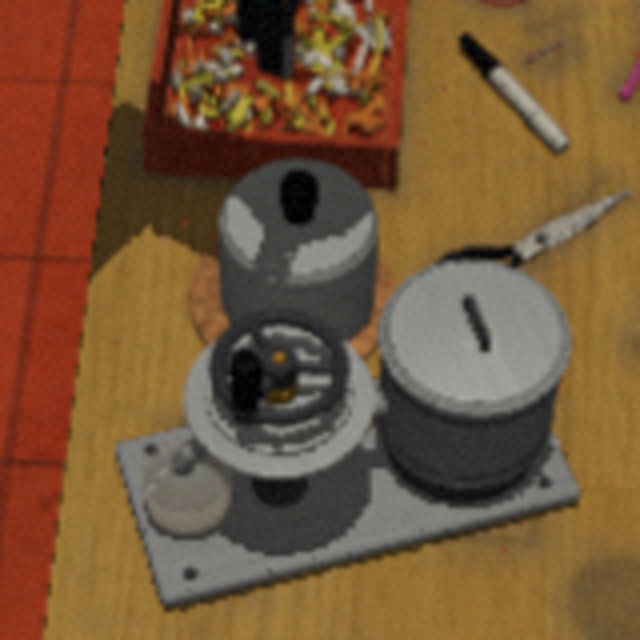

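Cover stands upright and centred on the mat; the handle is at crop (246,380). Handle ≈ (0.479, 0.209), axis ≈ (0.496, 0.243), radius ≈ 39 mm (expected 38), wheel ≈ 3.9 rad.

```bash
python3 - <<'E'
from h import *
print(d([.479,.209,.256]),d([.479,.209,.169]),manip.get_obs()['time'])
E
```

```text
[ 44.2 201.2  -2.3] [ 44.4 200.7  84.7] 7.25
```

Request:
servo_tool(
  moves=[
    [50,[8,35,0],[0,0,0]],
    [50,[17,78,0],[0,0,0]],
    [50,[27,122,0],[0,0,0]],
    [50,[36,163,0],[0,0,0]],
    [50,[42,190,0],[0,0,0]],
    [50,[44.4,201,0],[0,0,0]],
    [50,[44.4,201,0],[0,0,0]],
    [50,[44.4,201,20],[0,0,0]],
    [50,[44.4,201,35],[0,0,0]],
    [50,[44.4,201,35],[0,0,0]],
  ],
)

```text
time: 8.25
position: [0.4779, 0.2093, 0.2157]
eef_rot: [[0.951, -0.31, -0.009], [-0.31, -0.951, -0.008], [-0.006, 0.011, -1.0]]
ft_force: [0.7, -0.3, 0.1]
width: 0.584
```

```bash
python3 - <<'E'
from h import *
o=manip.get_obs(); print(o['position'],o['ft_force'],o['eef_rot'])
cv2.imwrite('pics/side5.png',manip.grab_frame('side')[:,:,::-1])
crop('pics/side5.png','pics/s5c.png',280,360,100,180,8)
print(d([.479,.209,.169]))
E
```

```text
[0.47793467 0.20932227 0.21566654] [ 0.65805226 -0.34746055  0.06426631] [[ 0.95082475 -0.30959364 -0.00916964]
 [-0.30966923 -0.95080688 -0.00844138]
 [-0.00610516  0.01086583 -0.99992233]]
[ 0.6  0.1 48.2]
```

View pics/s5c.png

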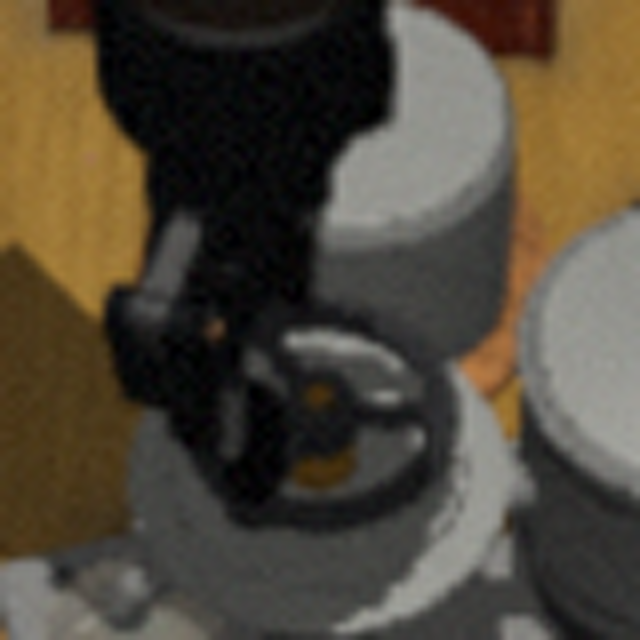

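Fingers straddle the handle (handle visible at crop (250,450) below them). Descend and close.

Request:
servo_tool(
  moves=[
    [50,[0.6,0,15],[0,0,0]],
    [50,[0.6,0,30],[0,0,0]],
    [50,[0.6,0,42],[0,0,0]],
    [50,[0.6,0,47],[0,0,0]],
    [50,[0.6,0,47],[0,0,0]],
    [30,[0.6,0,47],[0,0,0]],
    [20,[0.6,0,47],[0,0,0]],
    [10,[0.6,0,47],[0,0,0]],
    [10,[0.6,0,47],[0,0,0]],
    [10,[0.6,0,47],[0,0,0]],
    [10,[0.6,0,47],[0,0,0]],
  ],
  force=40,
)

```text
time: 9.4
position: [0.4801, 0.2102, 0.1713]
eef_rot: [[0.951, -0.309, -0.003], [-0.309, -0.951, -0.005], [-0.002, 0.006, -1.0]]
ft_force: [1.1, 4.7, 2.7]
width: 0.203
```

```bash
python3 - <<'E'
from h import *
o=manip.get_obs(); print(o['time'],o['position'],o['ft_force'],o['wrist_torque'],o['width'],o['joint_pos'])
print(o['eef_rot'])
E
```

```text
9.4 [0.48014569 0.21024886 0.17125748] [1.1267562  4.74395768 2.73184132] [ 1.36130549 -0.33606342 -0.01179772] 0.20327410187536363 [ 0.72334894  0.27087706 -0.32339172  0.0016433  -0.98227041  0.53265415]
[[ 0.95114072 -0.308739   -0.00339961]
 [-0.30875279 -0.95113008 -0.00482532]
 [-0.00174371  0.0056392  -0.99998258]]
```

```bash
cat >> h.py <<'E'
def arc(c,a0,a1,n,r=.038,z=None,hold=1):
    o=manip.get_obs(); z=o['position'][2] if z is None else z
    out=[]
    for a in np.radians(np.r_[np.linspace(a0,a1,n+1)[1:],[a1]*hold]):
        q=d([c[0]+r*np.cos(a),c[1]+r*np.sin(a),z]); out.append([10,[float(x) for x in q],[0,0,0]])
    print(out)
E
python3 - <<'E'
from h import *
arc((.4967,.2443),244.5,184.5,10,z=.170)
E
```

```text
[[10, [-3.6, -0.6, 1.3], [0, 0, 0]], [10, [-7.5, -1.7, 1.3], [0, 0, 0]], [10, [-11.1, -3.2, 1.3], [0, 0, 0]], [10, [-14.6, -5.1, 1.3], [0, 0, 0]], [10, [-17.9, -7.4, 1.2], [0, 0, 0]], [10, [-20.9, -9.9, 1.2], [0, 0, 0]], [10, [-23.7, -12.8, 1.2], [0, 0, 0]], [10, [-26.1, -16.0, 1.2], [0, 0, 0]], [10, [-28.2, -19.4, 1.2], [0, 0, 0]], [10, [-29.9, -23.0, 1.2], [0, 0, 0]], [10, [-29.9, -23.0, 1.2], [0, 0, 0]]]
```

Request:
servo_tool(
  moves=[
    [10,[-3.6,-0.6,0],[0,0,0]],
    [10,[-7.5,-1.7,0],[0,0,0]],
    [10,[-11.1,-3.2,0],[0,0,0]],
    [10,[-14.6,-5.1,0],[0,0,0]],
    [10,[-17.9,-7.4,0],[0,0,0]],
    [10,[-20.9,-9.9,0],[0,0,0]],
    [10,[-23.7,-12.8,0],[0,0,0]],
    [10,[-26.1,-16.0,0],[0,0,0]],
    [10,[-28.2,-19.4,0],[0,0,0]],
    [10,[-29.9,-23.0,0],[0,0,0]],
    [10,[-29.9,-23.0,0],[0,0,0]],
  ],
)

```text
time: 10.5
position: [0.46, 0.2413, 0.1713]
eef_rot: [[0.951, -0.308, -0.001], [-0.308, -0.951, -0.005], [0.001, 0.005, -1.0]]
ft_force: [7.3, -0.7, -1.1]
width: 0.208
```

```bash
python3 - <<'E'
from h import *
for n in('side','top'): cv2.imwrite(f'pics/{n}6.png',manip.grab_frame(n)[:,:,::-1])
crop('pics/side6.png','pics/s6c.png',270,370,90,190,6)
p=manip.get_obs()['position']; v=p[:2]-[.4967,.2443]; print(p,np.hypot(*v),np.degrees(np.arctan2(v[1],v[0])))
arc((.4967,.2443),184.5,112.5,11,z=.170)
E
```

```text
[0.45994209 0.24130232 0.17128102] 0.036879937166433056 -175.33772851531
[[10, [-2.5, -3.8, 1.3], [0, 0, 0]], [10, [-3.5, -8.0, 1.2], [0, 0, 0]], [10, [-3.9, -12.3, 1.2], [0, 0, 0]], [10, [-3.9, -16.7, 1.2], [0, 0, 0]], [10, [-3.3, -21.0, 1.2], [0, 0, 0]], [10, [-2.3, -25.2, 1.2], [0, 0, 0]], [10, [-0.8, -29.3, 1.1], [0, 0, 0]], [10, [1.1, -33.1, 1.1], [0, 0, 0]], [10, [3.5, -36.8, 1.1], [0, 0, 0]], [10, [6.3, -40.1, 1.1], [0, 0, 0]], [10, [9.4, -43.1, 1.1], [0, 0, 0]], [10, [9.4, -43.1, 1.1], [0, 0, 0]]]
```

View pics/s6c.png

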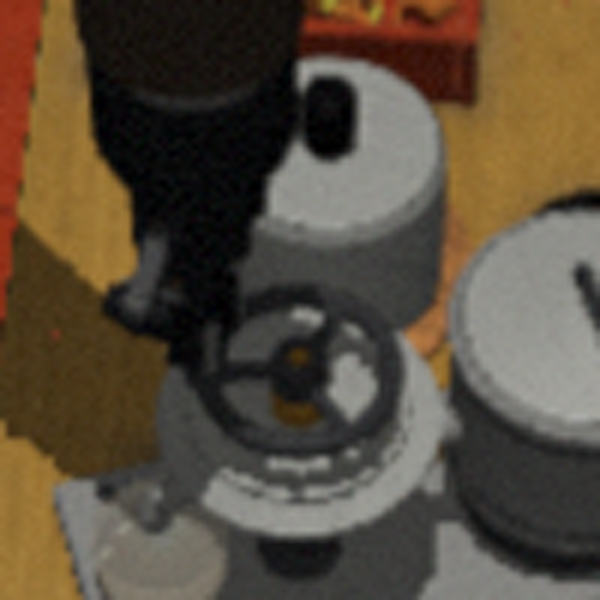

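```bash
python3 - <<'E'
from h import *
arc((.4982,.2450),184.5,112.5,11)
E
```

```text
[[10, [-1.3, -4.9, -0.0], [0, 0, 0]], [10, [-2.2, -9.1, -0.0], [0, 0, 0]], [10, [-2.7, -13.4, -0.1], [0, 0, 0]], [10, [-2.7, -17.8, -0.1], [0, 0, 0]], [10, [-2.1, -22.1, -0.1], [0, 0, 0]], [10, [-1.1, -26.3, -0.1], [0, 0, 0]], [10, [0.4, -30.4, -0.2], [0, 0, 0]], [10, [2.3, -34.3, -0.2], [0, 0, 0]], [10, [4.7, -37.9, -0.2], [0, 0, 0]], [10, [7.5, -41.2, -0.2], [0, 0, 0]], [10, [10.6, -44.2, -0.2], [0, 0, 0]], [10, [10.6, -44.2, -0.2], [0, 0, 0]]]
```

Request:
servo_tool(
  moves=[
    [10,[-1.3,-4.9,0],[0,0,0]],
    [10,[-2.2,-9.1,0],[0,0,0]],
    [10,[-2.7,-13.4,0],[0,0,0]],
    [10,[-2.7,-17.8,0],[0,0,0]],
    [10,[-2.1,-22.1,0],[0,0,0]],
    [10,[-1.1,-26.3,0],[0,0,0]],
    [10,[0.4,-30.4,0],[0,0,0]],
    [10,[2.3,-34.3,0],[0,0,0]],
    [10,[4.7,-37.9,0],[0,0,0]],
    [10,[7.5,-41.2,0],[0,0,0]],
    [10,[10.6,-44.2,0],[0,0,0]],
    [10,[10.6,-44.2,0],[0,0,0]],
  ],
)

```text
time: 11.8
position: [0.4831, 0.279, 0.1712]
eef_rot: [[0.951, -0.308, -0.003], [-0.308, -0.951, -0.008], [-0.0, 0.009, -1.0]]
ft_force: [2.2, -4.1, 5.1]
width: 0.206
```

```bash
python3 - <<'E'
from h import *
c=(.4982,.2450)
o=manip.get_obs();p=o['position']; v=p[:2]-c; print(p,np.hypot(*v),np.degrees(np.arctan2(v[1],v[0])),o['ft_force'],o['width'])
arc(c,112.5,52.5,10)
E
```

```text
[0.48305215 0.27898491 0.17121087] 0.03720794535130824 114.02362734234346 [ 2.18512449 -4.14460936  5.07468769] 0.20579247270846057
[[10, [3.4, -3.7, -0.0], [0, 0, 0]], [10, [6.8, -5.7, -0.1], [0, 0, 0]], [10, [10.4, -7.5, -0.1], [0, 0, 0]], [10, [14.1, -8.8, -0.1], [0, 0, 0]], [10, [18.0, -9.7, -0.1], [0, 0, 0]], [10, [21.9, -10.2, -0.1], [0, 0, 0]], [10, [25.9, -10.3, -0.1], [0, 0, 0]], [10, [29.9, -10.0, -0.1], [0, 0, 0]], [10, [33.8, -9.3, -0.1], [0, 0, 0]], [10, [37.6, -8.2, -0.1], [0, 0, 0]], [10, [37.6, -8.2, -0.1], [0, 0, 0]]]
```

```bash
python3 - <<'E'
from h import *
P=np.array([[.48015,.21025],[.45994,.2413],[.48305,.27899]])
A=np.c_[2*P,np.ones(3)]; s=np.linalg.solve(A,(P**2).sum(1)); print(s[:2],np.sqrt(s[2]+s[:2]@s[:2]))
c=(.4978,.2443); v=manip.get_obs()['position'][:2]-c; a=np.degrees(np.arctan2(v[1],v[0])); print(a,np.hypot(*v))
arc(c,a,a-60,10,r=.0378)
E
```

```text
[0.49793884 0.2439307 ] 0.038089789862294915
113.03495763101562 0.037690075415836605
[[10, [3.0, -2.5, -0.0], [0, 0, 0]], [10, [6.4, -4.6, -0.0], [0, 0, 0]], [10, [10.0, -6.3, -0.1], [0, 0, 0]], [10, [13.7, -7.7, -0.1], [0, 0, 0]], [10, [17.5, -8.7, -0.1], [0, 0, 0]], [10, [21.4, -9.2, -0.1], [0, 0, 0]], [10, [25.4, -9.3, -0.1], [0, 0, 0]], [10, [29.3, -9.1, -0.1], [0, 0, 0]], [10, [33.2, -8.4, -0.1], [0, 0, 0]], [10, [37.0, -7.3, -0.1], [0, 0, 0]], [10, [37.0, -7.3, -0.1], [0, 0, 0]]]
```

Three measured points give centre (0.4979, 0.2440) and radius 38.1 mm, which matches the given 38 mm.

Request:
servo_tool(
  moves=[
    [10,[3.0,-2.5,0],[0,0,0]],
    [10,[6.4,-4.6,0],[0,0,0]],
    [10,[10.0,-6.3,0],[0,0,0]],
    [10,[13.7,-7.7,0],[0,0,0]],
    [10,[17.5,-8.7,0],[0,0,0]],
    [10,[21.4,-9.2,0],[0,0,0]],
    [10,[25.4,-9.3,0],[0,0,0]],
    [10,[29.3,-9.1,0],[0,0,0]],
    [10,[33.2,-8.4,0],[0,0,0]],
    [10,[37.0,-7.3,0],[0,0,0]],
    [10,[37.0,-7.3,0],[0,0,0]],
  ],
)

```text
time: 12.9
position: [0.5204, 0.2747, 0.1713]
eef_rot: [[0.951, -0.308, -0.003], [-0.308, -0.951, -0.008], [-0.001, 0.009, -1.0]]
ft_force: [-1.1, 0.5, 5.0]
width: 0.208
```

```bash
python3 - <<'E'
from h import *
c=(.4979,.2441)
for n in('side','top'): cv2.imwrite(f'pics/{n}7.png',manip.grab_frame(n)[:,:,::-1])
crop('pics/side7.png','pics/s7c.png',270,370,90,190,6)
o=manip.get_obs();p=o['position']; v=p[:2]-c; a=np.degrees(np.arctan2(v[1],v[0]));print(p,np.hypot(*v),a,o['ft_force'],o['width'])
arc(c,a,a-32,8,r=.038,hold=2)
E
```

```text
[0.52040644 0.27465827 0.17126967] 0.03795191363405782 53.62802027119136 [-2.09369041  1.33343558  5.06496988] 0.2019232343119391
[[10, [2.5, 0.9, 0.0], [0, 0, 0]], [10, [4.9, 2.0, 0.0], [0, 0, 0]], [10, [7.2, 3.2, 0.0], [0, 0, 0]], [10, [9.5, 4.7, 0.0], [0, 0, 0]], [10, [11.6, 6.2, 0.0], [0, 0, 0]], [10, [13.6, 8.0, 0.1], [0, 0, 0]], [10, [15.5, 9.8, 0.1], [0, 0, 0]], [10, [17.3, 11.8, 0.1], [0, 0, 0]], [10, [17.3, 11.8, 0.1], [0, 0, 0]], [10, [17.3, 11.8, 0.1], [0, 0, 0]]]
```

View pics/s7c.png

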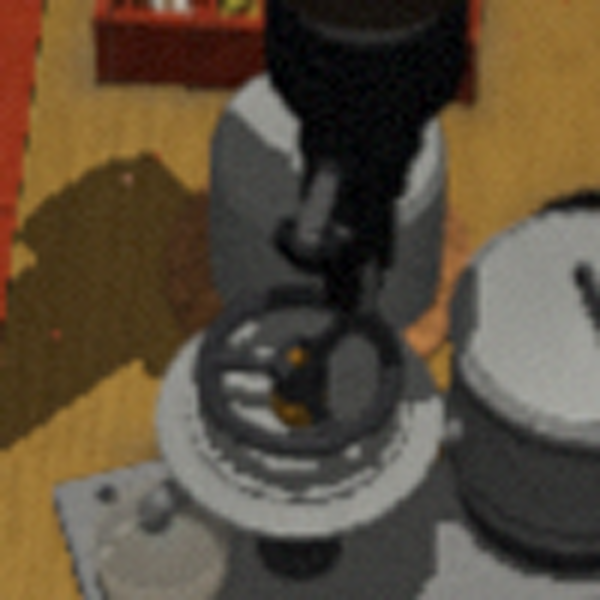

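The wheel follows and the handle is still held (crop (350,320)). On to the seat.

Request:
servo_tool(
  moves=[
    [10,[2.5,0.9,0],[0,0,0]],
    [10,[4.9,2.0,0],[0,0,0]],
    [10,[7.2,3.2,0],[0,0,0]],
    [10,[9.5,4.7,0],[0,0,0]],
    [10,[11.6,6.2,0],[0,0,0]],
    [10,[13.6,8.0,0],[0,0,0]],
    [10,[15.5,9.8,0],[0,0,0]],
    [10,[17.3,11.8,0],[0,0,0]],
    [10,[17.3,11.8,0],[0,0,0]],
    [10,[17.3,11.8,0],[0,0,0]],
  ],
)

```text
time: 14.0
position: [0.5335, 0.2576, 0.1713]
eef_rot: [[0.951, -0.308, -0.003], [-0.308, -0.951, -0.009], [0.0, 0.009, -1.0]]
ft_force: [0.6, 0.2, 3.2]
width: 0.209
```

```bash
python3 - <<'E'
from h import *
c=(.4979,.2441)
o=manip.get_obs();p=o['position']; v=p[:2]-c; a=np.degrees(np.arctan2(v[1],v[0]));print(p,np.hypot(*v),a,o['ft_force'],o['width'])
arc(c,a,a-6,3,r=.038,hold=2)
E
```

```text
[0.53351068 0.2576265  0.17128701] 0.0380931295493428 20.79897495299185 [0.63177424 0.16820173 3.19432721] 0.20930707404691684
[[10, [0.7, 1.1, 0.0], [0, 0, 0]], [10, [1.5, 2.2, 0.0], [0, 0, 0]], [10, [2.3, 3.3, 0.0], [0, 0, 0]], [10, [2.3, 3.3, 0.0], [0, 0, 0]], [10, [2.3, 3.3, 0.0], [0, 0, 0]]]
```

Request:
servo_tool(
  moves=[
    [10,[0.7,1.1,0],[0,0,0]],
    [10,[1.5,2.2,0],[0,0,0]],
    [10,[2.3,3.3,0],[0,0,0]],
    [10,[2.3,3.3,0],[0,0,0]],
    [10,[2.3,3.3,0],[0,0,0]],
  ],
)

```text
time: 14.5
position: [0.5341, 0.2563, 0.1713]
eef_rot: [[0.951, -0.308, -0.003], [-0.308, -0.951, -0.004], [-0.001, 0.005, -1.0]]
ft_force: [-3.5, 8.9, 4.4]
width: 0.208
```

```bash
python3 - <<'E'
from h import *
c=(.4979,.2441)
o=manip.get_obs();p=o['position']; v=p[:2]-c; a=np.degrees(np.arctan2(v[1],v[0]));print(p,np.hypot(*v),a,o['ft_force'],o['width'])
arc(c,a,a-6,3,r=.038,hold=2)
E
```

```text
[0.53410239 0.25628346 0.17129649] 0.03819750824831364 18.600010820860845 [-3.53143359  8.90230624  4.37750222] 0.20842278144480508
[[10, [0.6, 1.2, 0.0], [0, 0, 0]], [10, [1.3, 2.3, 0.0], [0, 0, 0]], [10, [2.0, 3.4, 0.0], [0, 0, 0]], [10, [2.0, 3.4, 0.0], [0, 0, 0]], [10, [2.0, 3.4, 0.0], [0, 0, 0]]]
```

Tangential resistance jumped to 9.6 N at about 18.6°, where the seat is expected (unit yaw ≈ 19.7°). One more small push to confirm.

Request:
servo_tool(
  moves=[
    [10,[0.6,1.2,0],[0,0,0]],
    [10,[0.9,1.8,0],[0,0,0]],
    [10,[0.9,1.8,0],[0,0,0]],
    [10,[0.9,1.8,0],[0,0,0]],
  ],
)

```text
time: 14.9
position: [0.534, 0.2563, 0.1713]
eef_rot: [[0.952, -0.307, -0.002], [-0.307, -0.952, -0.001], [-0.002, 0.002, -1.0]]
ft_force: [-3.7, 7.9, 3.4]
width: 0.211
```

```bash
python3 - <<'E'
from h import *
c=(.4979,.2441)
o=manip.get_obs();p=o['position']; v=p[:2]-c; a=np.degrees(np.arctan2(v[1],v[0]));print(p,np.hypot(*v),a,o['ft_force'],o['width'])
cv2.imwrite('pics/side8.png',manip.grab_frame('side')[:,:,::-1])
crop('pics/side8.png','pics/s8c.png',270,370,90,190,6)
arc(c,18.8,18.8+84,12,r=.038,hold=0)
E
```

```text
[0.53404074 0.25630625 0.17128822] 0.038146371988073455 18.661986090110172 [-3.67831316  7.87422726  3.44495914] 0.2112017227526172
[[10, [-3.2, -3.6, -0.0], [0, 0, 0]], [10, [-6.6, -6.7, 0.0], [0, 0, 0]], [10, [-10.3, -9.4, 0.0], [0, 0, 0]], [10, [-14.4, -11.7, 0.0], [0, 0, 0]], [10, [-18.7, -13.4, 0.0], [0, 0, 0]], [10, [-23.2, -14.6, 0.0], [0, 0, 0]], [10, [-27.8, -15.2, 0.0], [0, 0, 0]], [10, [-32.4, -15.3, 0.0], [0, 0, 0]], [10, [-37.0, -14.8, 0.0], [0, 0, 0]], [10, [-41.6, -13.7, 0.1], [0, 0, 0]], [10, [-45.9, -12.1, 0.1], [0, 0, 0]], [10, [-50.0, -10.0, 0.1], [0, 0, 0]]]
```

View pics/s8c.png

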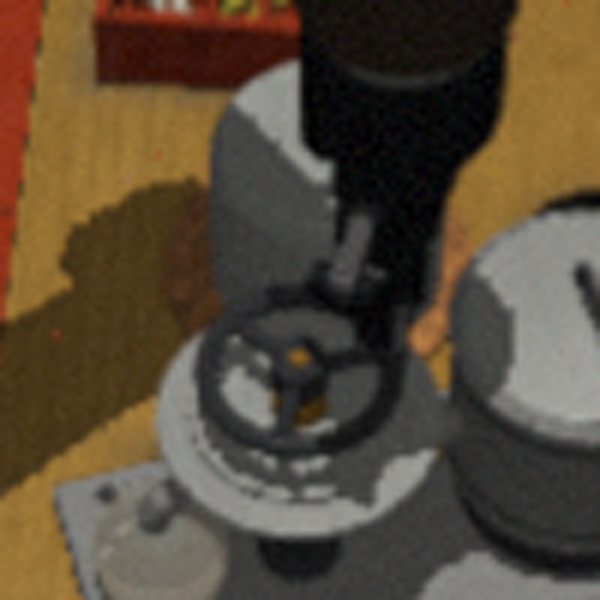

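Confirmed: same position with sustained force, i.e. it is on the seat. Now anticlockwise, six calls of 120°.

```bash
python3 - <<'E'
from h import *
arc((.4979,.2441),19,139,12,hold=0)
E
```

```text
[[10, [-4.7, -5.0, -0.0], [0, 0, 0]], [10, [-9.9, -9.1, 0.0], [0, 0, 0]], [10, [-15.7, -12.2, 0.0], [0, 0, 0]], [10, [-22.0, -14.3, 0.0], [0, 0, 0]], [10, [-28.6, -15.2, 0.0], [0, 0, 0]], [10, [-35.2, -15.0, 0.0], [0, 0, 0]], [10, [-41.7, -13.7, 0.1], [0, 0, 0]], [10, [-47.8, -11.2, 0.1], [0, 0, 0]], [10, [-53.5, -7.7, 0.1], [0, 0, 0]], [10, [-58.4, -3.3, 0.1], [0, 0, 0]], [10, [-62.5, 2.0, 0.1], [0, 0, 0]], [10, [-65.6, 7.8, 0.1], [0, 0, 0]]]
```

Request:
servo_tool(
  moves=[
    [10,[-4.7,-5.0,0],[0,0,0]],
    [10,[-9.9,-9.1,0],[0,0,0]],
    [10,[-15.7,-12.2,0],[0,0,0]],
    [10,[-22.0,-14.3,0],[0,0,0]],
    [10,[-28.6,-15.2,0],[0,0,0]],
    [10,[-35.2,-15.0,0],[0,0,0]],
    [10,[-41.7,-13.7,0],[0,0,0]],
    [10,[-47.8,-11.2,0],[0,0,0]],
    [10,[-53.5,-7.7,0],[0,0,0]],
    [10,[-58.4,-3.3,0],[0,0,0]],
    [10,[-62.5,2.0,0],[0,0,0]],
    [10,[-65.6,7.8,0],[0,0,0]],
  ],
)

```text
time: 16.15
position: [0.4692, 0.2689, 0.1713]
eef_rot: [[0.952, -0.307, -0.001], [-0.307, -0.952, -0.0], [-0.001, 0.001, -1.0]]
ft_force: [6.8, -2.4, -0.6]
width: 0.205
```

```bash
cat >> h.py <<'E'
def st(c=(.4979,.2441)):
    o=manip.get_obs();p=o['position']; v=p[:2]-c; print(o['time'],p,np.hypot(*v),np.degrees(np.arctan2(v[1],v[0]))%360,o['ft_force'],o['width'],o['eef_rot'][:,2])
E
python3 - <<'E'
from h import *
st(); arc((.4979,.2441),139,259,12,hold=0)
E
```

```text
16.15 [0.46917535 0.26892318 0.17130623] 0.037964396597352894 139.16717883054457 [ 6.78518115 -2.3570879  -0.58824203] 0.2048070480242144 [-1.10006903e-03 -3.40877182e-04 -9.99999337e-01]
[[10, [-2.0, 6.2, 0.0], [0, 0, 0]], [10, [-3.0, 12.7, 0.0], [0, 0, 0]], [10, [-2.8, 19.4, 0.0], [0, 0, 0]], [10, [-1.4, 25.8, 0.0], [0, 0, 0]], [10, [1.1, 32.0, 0.0], [0, 0, 0]], [10, [4.6, 37.6, 0.0], [0, 0, 0]], [10, [9.0, 42.5, 0.0], [0, 0, 0]], [10, [14.2, 46.6, 0.0], [0, 0, 0]], [10, [20.1, 49.7, 0.0], [0, 0, 0]], [10, [26.4, 51.8, 0.0], [0, 0, 0]], [10, [32.9, 52.7, 0.0], [0, 0, 0]], [10, [39.5, 52.5, -0.0], [0, 0, 0]]]
```

Request:
servo_tool(
  moves=[
    [10,[-2.0,6.2,0],[0,0,0]],
    [10,[-3.0,12.7,0],[0,0,0]],
    [10,[-2.8,19.4,0],[0,0,0]],
    [10,[-1.4,25.8,0],[0,0,0]],
    [10,[1.1,32.0,0],[0,0,0]],
    [10,[4.6,37.6,0],[0,0,0]],
    [10,[9.0,42.5,0],[0,0,0]],
    [10,[14.2,46.6,0],[0,0,0]],
    [10,[20.1,49.7,0],[0,0,0]],
    [10,[26.4,51.8,0],[0,0,0]],
    [10,[32.9,52.7,0],[0,0,0]],
    [10,[39.5,52.5,0],[0,0,0]],
  ],
)

```text
time: 17.35
position: [0.4907, 0.2065, 0.1713]
eef_rot: [[0.952, -0.308, -0.002], [-0.308, -0.952, -0.001], [-0.002, 0.001, -1.0]]
ft_force: [-1.3, 5.0, 2.3]
width: 0.205
```

```bash
python3 - <<'E'
from h import *
st(); arc((.4979,.2441),259,379,12,hold=0)
E
```

```text
17.35 [0.4906663  0.20647323 0.17127856] 0.03831579443242489 259.1177335795093 [-1.31747892  4.99194718  2.31253819] 0.20536885372868263 [-2.24018527e-03 -6.12172623e-04 -9.99997303e-01]
[[10, [6.4, -1.7, -0.0], [0, 0, 0]], [10, [12.5, -4.1, -0.0], [0, 0, 0]], [10, [18.1, -7.6, -0.0], [0, 0, 0]], [10, [23.1, -12.1, -0.1], [0, 0, 0]], [10, [27.1, -17.3, -0.1], [0, 0, 0]], [10, [30.3, -23.1, -0.1], [0, 0, 0]], [10, [32.3, -29.4, -0.1], [0, 0, 0]], [10, [33.3, -36.0, -0.1], [0, 0, 0]], [10, [33.0, -42.6, -0.1], [0, 0, 0]], [10, [31.7, -49.1, -0.1], [0, 0, 0]], [10, [29.2, -55.2, -0.1], [0, 0, 0]], [10, [25.7, -60.9, -0.1], [0, 0, 0]]]
```

Request:
servo_tool(
  moves=[
    [10,[6.4,-1.7,0],[0,0,0]],
    [10,[12.5,-4.1,0],[0,0,0]],
    [10,[18.1,-7.6,0],[0,0,0]],
    [10,[23.1,-12.1,0],[0,0,0]],
    [10,[27.1,-17.3,0],[0,0,0]],
    [10,[30.3,-23.1,0],[0,0,0]],
    [10,[32.3,-29.4,0],[0,0,0]],
    [10,[33.3,-36.0,0],[0,0,0]],
    [10,[33.0,-42.6,0],[0,0,0]],
    [10,[31.7,-49.1,0],[0,0,0]],
    [10,[29.2,-55.2,0],[0,0,0]],
    [10,[25.7,-60.9,0],[0,0,0]],
  ],
)

```text
time: 18.55
position: [0.5344, 0.2554, 0.1713]
eef_rot: [[0.951, -0.308, -0.002], [-0.308, -0.951, -0.003], [-0.001, 0.004, -1.0]]
ft_force: [-0.4, -2.7, 6.7]
width: 0.206
```

```bash
python3 - <<'E'
from h import *
st(); arc((.4979,.2441),19,139,12,hold=0)
cv2.imwrite('pics/side9.png',manip.grab_frame('side')[:,:,::-1])
crop('pics/side9.png','pics/s9c.png',270,370,90,190,6)
E
```

```text
18.55 [0.5343678  0.25539272 0.17128865] 0.03817625068258406 17.205807424742552 [-0.40283826 -2.66706258  6.71804573] 0.20564347129858504 [-0.00233714 -0.00316883 -0.99999225]
[[10, [-5.3, -5.8, -0.0], [0, 0, 0]], [10, [-10.5, -9.9, -0.0], [0, 0, 0]], [10, [-16.3, -13.0, -0.0], [0, 0, 0]], [10, [-22.6, -15.0, -0.0], [0, 0, 0]], [10, [-29.2, -16.0, -0.0], [0, 0, 0]], [10, [-35.8, -15.7, -0.0], [0, 0, 0]], [10, [-42.3, -14.4, -0.0], [0, 0, 0]], [10, [-48.4, -11.9, 0.0], [0, 0, 0]], [10, [-54.1, -8.4, 0.0], [0, 0, 0]], [10, [-59.0, -4.0, 0.1], [0, 0, 0]], [10, [-63.1, 1.2, 0.1], [0, 0, 0]], [10, [-66.2, 7.1, 0.1], [0, 0, 0]]]
```

View pics/s9c.png

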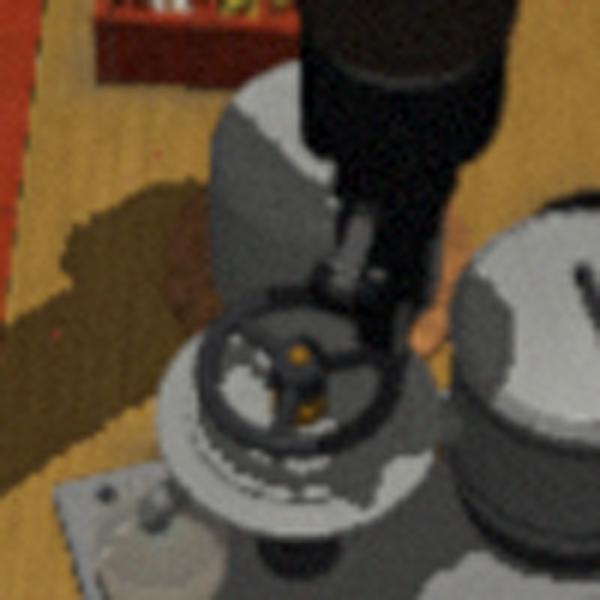

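One full turn: the wheel looks the same as at the seat, spokes in the same place, handle held at crop (375,320). Second turn.

Request:
servo_tool(
  moves=[
    [10,[-5.3,-5.8,0],[0,0,0]],
    [10,[-10.5,-9.9,0],[0,0,0]],
    [10,[-16.3,-13.0,0],[0,0,0]],
    [10,[-22.6,-15.0,0],[0,0,0]],
    [10,[-29.2,-16.0,0],[0,0,0]],
    [10,[-35.8,-15.7,0],[0,0,0]],
    [10,[-42.3,-14.4,0],[0,0,0]],
    [10,[-48.4,-11.9,0],[0,0,0]],
    [10,[-54.1,-8.4,0],[0,0,0]],
    [10,[-59.0,-4.0,0],[0,0,0]],
    [10,[-63.1,1.2,0],[0,0,0]],
    [10,[-66.2,7.1,0],[0,0,0]],
  ],
)

```text
time: 19.8
position: [0.47, 0.27, 0.1713]
eef_rot: [[0.952, -0.307, 0.001], [-0.307, -0.952, -0.002], [0.002, 0.002, -1.0]]
ft_force: [9.2, -4.4, -1.3]
width: 0.202
```

```bash
python3 - <<'E'
from h import *
st(); arc((.4979,.2441),139,259,12,hold=0)
E
```

```text
19.8 [0.47001717 0.2699794  0.17130549] 0.03804201844657039 137.1341171952113 [ 9.17715524 -4.44092181 -1.31200102] 0.20169083069603533 [ 8.06847290e-04 -2.40391376e-03 -9.99996785e-01]
[[10, [-2.5, 7.4, 0.0], [0, 0, 0]], [10, [-3.5, 14.0, 0.0], [0, 0, 0]], [10, [-3.3, 20.6, 0.0], [0, 0, 0]], [10, [-1.9, 27.1, 0.1], [0, 0, 0]], [10, [0.6, 33.2, 0.1], [0, 0, 0]], [10, [4.1, 38.9, 0.1], [0, 0, 0]], [10, [8.5, 43.8, 0.1], [0, 0, 0]], [10, [13.7, 47.9, 0.1], [0, 0, 0]], [10, [19.5, 51.0, 0.1], [0, 0, 0]], [10, [25.8, 53.1, 0.1], [0, 0, 0]], [10, [32.4, 54.0, 0.2], [0, 0, 0]], [10, [39.0, 53.8, 0.2], [0, 0, 0]]]
```

Request:
servo_tool(
  moves=[
    [10,[-2.5,7.4,0],[0,0,0]],
    [10,[-3.5,14.0,0],[0,0,0]],
    [10,[-3.3,20.6,0],[0,0,0]],
    [10,[-1.9,27.1,0],[0,0,0]],
    [10,[0.6,33.2,0],[0,0,0]],
    [10,[4.1,38.9,0],[0,0,0]],
    [10,[8.5,43.8,0],[0,0,0]],
    [10,[13.7,47.9,0],[0,0,0]],
    [10,[19.5,51.0,0],[0,0,0]],
    [10,[25.8,53.1,0],[0,0,0]],
    [10,[32.4,54.0,0],[0,0,0]],
    [10,[39.0,53.8,0],[0,0,0]],
  ],
)

```text
time: 21.0
position: [0.4903, 0.2065, 0.1713]
eef_rot: [[0.952, -0.307, -0.001], [-0.307, -0.952, -0.003], [-0.0, 0.003, -1.0]]
ft_force: [-1.4, 6.5, 1.9]
width: 0.206
```

```bash
python3 - <<'E'
from h import *
st(); arc((.4979,.2441),259,367,12,hold=0)
E
```

```text
21.0 [0.49034549 0.20651069 0.17127995] 0.038340925949557805 258.6363625703702 [-1.43309243  6.48310689  1.9338406 ] 0.20610665679924267 [-0.00102612 -0.00254503 -0.99999623]
[[10, [6.0, -1.5, -0.0], [0, 0, 0]], [10, [11.6, -3.6, -0.0], [0, 0, 0]], [10, [16.8, -6.5, -0.0], [0, 0, 0]], [10, [21.5, -10.3, -0.0], [0, 0, 0]], [10, [25.5, -14.6, -0.0], [0, 0, 0]], [10, [28.8, -19.6, -0.1], [0, 0, 0]], [10, [31.3, -25.0, -0.1], [0, 0, 0]], [10, [32.9, -30.8, -0.1], [0, 0, 0]], [10, [33.6, -36.7, -0.1], [0, 0, 0]], [10, [33.4, -42.6, -0.1], [0, 0, 0]], [10, [32.2, -48.5, -0.1], [0, 0, 0]], [10, [30.1, -54.1, -0.2], [0, 0, 0]]]
```

Request:
servo_tool(
  moves=[
    [10,[6.0,-1.5,0],[0,0,0]],
    [10,[11.6,-3.6,0],[0,0,0]],
    [10,[16.8,-6.5,0],[0,0,0]],
    [10,[21.5,-10.3,0],[0,0,0]],
    [10,[25.5,-14.6,0],[0,0,0]],
    [10,[28.8,-19.6,0],[0,0,0]],
    [10,[31.3,-25.0,0],[0,0,0]],
    [10,[32.9,-30.8,0],[0,0,0]],
    [10,[33.6,-36.7,0],[0,0,0]],
    [10,[33.4,-42.6,0],[0,0,0]],
    [10,[32.2,-48.5,0],[0,0,0]],
    [10,[30.1,-54.1,0],[0,0,0]],
  ],
)

```text
time: 22.2
position: [0.536, 0.2478, 0.1713]
eef_rot: [[0.952, -0.308, -0.001], [-0.308, -0.952, -0.005], [0.0, 0.005, -1.0]]
ft_force: [-0.1, -2.8, 4.9]
width: 0.203
```

```bash
python3 - <<'E'
from h import *
st(); arc((.4979,.2441),9,19.3,3,hold=4)
E
```

```text
22.2 [0.53595184 0.24779456 0.17126352] 0.03823077452226674 5.545618866190114 [-0.14208542 -2.78057663  4.92286806] 0.2032497472646222 [-0.00135629 -0.00474473 -0.99998782]
[[10, [-2.3, -4.0, -0.0], [0, 0, 0]], [10, [-3.5, -5.9, -0.0], [0, 0, 0]], [10, [-4.8, -7.8, -0.0], [0, 0, 0]], [10, [-4.8, -7.8, -0.0], [0, 0, 0]], [10, [-4.8, -7.8, -0.0], [0, 0, 0]], [10, [-4.8, -7.8, -0.0], [0, 0, 0]], [10, [-4.8, -7.8, -0.0], [0, 0, 0]]]
```

Request:
servo_tool(
  moves=[
    [10,[-2.0,-3.5,0],[0,0,0]],
    [10,[-3.5,-5.9,0],[0,0,0]],
    [10,[-4.6,-7.6,0],[0,0,0]],
    [10,[-4.8,-7.8,0],[0,0,0]],
    [10,[-4.8,-7.8,0],[0,0,0]],
    [10,[-4.8,-7.8,0],[0,0,0]],
    [10,[-4.8,-7.8,0],[0,0,0]],
    [10,[-4.8,-7.8,0],[0,0,0]],
  ],
)

```text
time: 23.0
position: [0.5338, 0.2569, 0.1713]
eef_rot: [[0.952, -0.308, -0.001], [-0.308, -0.952, -0.004], [0.0, 0.004, -1.0]]
ft_force: [0.2, -0.4, 4.2]
width: 0.203
```

```bash
python3 - <<'E'
from h import *
st(); print(d([.5339,.2566,.1713]))
for n in('side','top'): cv2.imwrite(f'pics/{n}10.png',manip.grab_frame(n)[:,:,::-1])
a=cv2.imread('pics/side8.png')[90:190,270:370];b=cv2.imread('pics/side10.png')[90:190,270:370]
cv2.imwrite('pics/cmp.png',cv2.resize(np.hstack([a,b]),None,fx=4,fy=4,interpolation=2))
E
```

```text
23.0 [0.53381568 0.2568849  0.17128819] 0.0381233507408324 19.5941935652583 [ 0.2072287  -0.40085689  4.23655261] 0.2027503324647922 [-0.00111884 -0.00429164 -0.99999016]
[ 0.2  0.2 -0. ]
```

View pics/cmp.png

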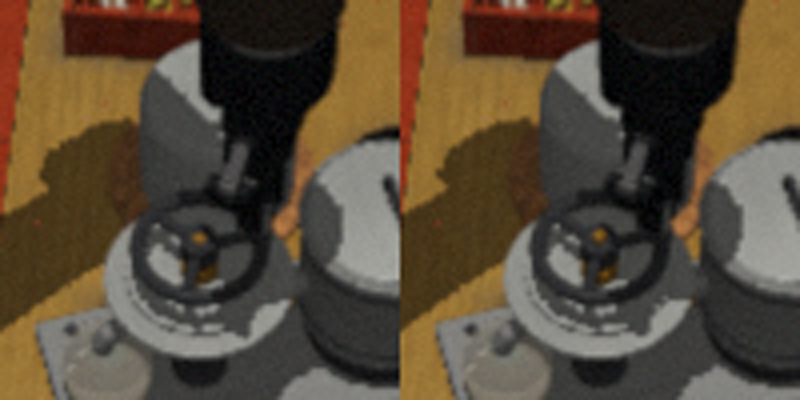

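View pics/side10.png

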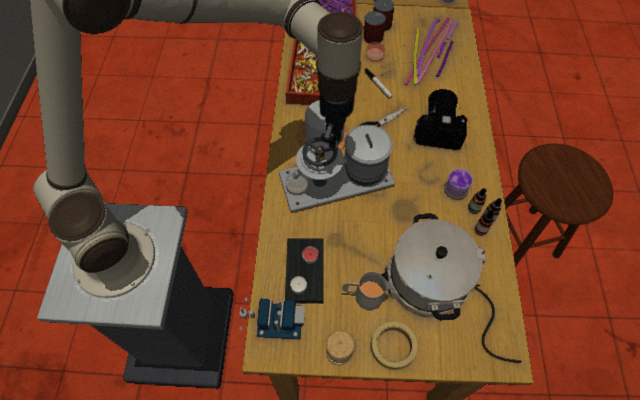

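The seat picture and the final picture match: spokes, handle and cover are in the same place. The glass at (297,183), tealights, jug and spool look unmoved, and the arm is clear of the cover. Handing in.

```bash
python3 - <<'E'
from workcell import manip
o=manip.get_obs(); print(abs(o['qvel']).max(),o['width'])
print(manip.sign_off())
E
```

```text
0.0011785495697831249 0.20735813278760065
the job is handed in; nothing more can be done
None
```

The valve is set two full turns open from its seat, with the handle still held in the gripper. I handed the job in after about 23 s of the 72 s allowed; no verdict is reported.

- **Cover:** I lifted it off the valve and released it rim down on the mat, at about (0.500, 0.414). The measured mat centre is (0.4995, 0.4138). The side view shows it upright and clear of the arm.
- **Shutting:** I cranked clockwise about 226° until the handle stopped at a world angle of 18.7°. The tangential force there was about 9 N, against the 2–3 N that turning takes. The unit's measured yaw is about 19.7°, so the stop is where the seat should be.
- **Backing off:** I then turned it anticlockwise two turns, ending at 19.6°. That is about 1° past the stop reading, well inside the 17° allowed. Some of that degree is the slight spring of pushing against the stop.
- **Last checks:** The final side picture matches the one taken at the seat, with spokes, handle and cover in the same place. The joints were practically still (0.001 rad/s), and the finger opening showed the handle still gripped at the 40 N setting.
- **Bystanders:** The glass, tealights, jug and spool looked unmoved in the side view. I checked them by eye only.

While cranking there were steady inward forces of up to about 10 N, so my estimated turning centre was roughly 1 mm off. This caused no slip that I could see.

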